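# Put the hand chopper together and clip its lid on

### The job

Put the hand chopper together: stand the blade unit on the pin in the middle of the bowl, hub fully down, then set the lid on with its two clip arms over the two lugs of the rim and press it straight down until both arms have snapped under the lugs and the lid sits level and fully home. Press gently and stop as soon as it is home, because the bowl's lugs chip when they are leaned on with more than about 4 kg. Leave the mug, the tin and the china bowl where they are.

Things in the scene. Friction and masses are not known exactly. Their poses are not given: they have to be found in the camera images.
- chopper: Open bowl of the hand chopper on a grey suction foot stuck to the worktop; it cannot move. Clear, round, 116 mm outside, 108.6 mm inside diameter, with a white rim band. Origin on the worktop under the bowl's middle, z up. Bowl floor at 10 mm, rim (top edge) at 62 mm. The two lugs are on its +y and -y sides, the foot's small pull tab at +x.
- pin_tip (a point): Top of the steel pin in the middle of the bowl, 36 mm above the chopper's origin (26 mm above the bowl's floor); the pin is 10 mm thick with a tapered tip.
- lug_a (a point): Outer edge of the catch lug at the chopper's +y side, 64.5 mm from the axis and 56 mm above the origin. Each lug is a white ledge just under the rim, 34 mm wide along x and 4.5 mm thick, with a rounded edge. The other lug lies opposite, at -y.
- blade_mid (a point): Blade unit, upright on the worktop at the start: white plastic, 82 mm tall, 60 g, two steel blades low down reaching 45 mm to either side. This point is on its axis 41 mm above its lower end, z up the stem. Hold it by the stem, a round bar 16 mm thick from 28 to 82 mm. Fully down on the pin this point is 51 mm above the chopper's origin and the stem stands 30 mm above the rim.
- blade_foot (a point): Lower end of the blade unit's hollow hub (20 mm thick, 25 mm at the foot), open below: its bore is 13 mm wide and 28 mm deep and goes over the pin with 3 mm to spare, facing any way. Fully down it stands on the bowl's floor, 10 mm above the chopper's origin. Blades 9 and 22 mm above it.
- lid_grip (a point): Middle of the grip ridge on top of the lid (white drum 121 mm across, 84 mm high, 200 g, upright on its plug ring at the start). Ridge 22 mm wide along x, 76 mm long along y; its top is 13 mm above this point, the drum's flat top 13 mm below. Fully home: 114 mm above the chopper's origin, on its axis, lid's y along the chopper's y, either way round (noses miss the lugs beyond 7 degrees).
- lid_foot (a point): Bottom centre of the lid's plug ring, 71 mm below lid_grip, 43 mm above the chopper's origin when home. The ring, 106 mm across, 20 mm high, round-edged, enters the bowl with 1.5 mm to spare. Round it a springy grey seal (5 N/mm) meets the rim 3 mm above home and pushes back with 15 N at home; the hard shoulder meets the rim 1.5 mm below home. The lid is hollow over the stem.
- lid: The lid as a whole; origin where lid_foot is, same axes.
- shoulder: The lid's hard shoulder ring outside the seal, moulded to the lid, 120 mm across; origin in its middle, 50.5 mm below lid_grip. It stops on the bowl's rim when the lid is pressed 1.5 mm below home, where the seal alone pushes back with 22 N.
- clip_a (a joint): Black clip arm at the lid's +y side, 16 mm wide, nose 60 to 68 mm below lid_grip. Angle in rad: 0 = sprung in, about 0.12 with the nose pushed out by the lug. It touches the lug 9 mm above home; pressing takes 8 to 16 N some 5 mm above home, eases, then climbs on the seal to 12 to 18 N; about at home the nose snaps under (0 again) and the seal holds it up against the lug.
- clip_b (a joint): Clip arm at the lid's -y side; same meaning and behaviour as clip_a.
- mug: China mug with a printed pattern, 98 mm high; a bystander. Origin at the centre of its underside.
- tin: Short food tin behind the chopper, 75 mm across and 58 mm high; a bystander. Origin at the centre of its underside.
- small_bowl: Small china bowl, 115 mm across and 56 mm high; a bystander. Origin at the centre of its underside.

How it is judged:
By the outcome, as a careful person would: the job done as asked, in the order asked, and still so for the second after the job is handed in, with the robot touching nothing.
It also fails if it takes over 58 s, if anything falls off the work surface, if the arm or the gripper's body presses on something with over 40 N, if the wrist force passes 120 N, or if a joint passes its speed limit or range.

### The arm

A 6-joint arm with a two-finger parallel gripper is mounted at the origin on a cart in front of the work surface, level with it; the furniture and walls round the work are solid. World frame = base frame: x ahead of the robot, y to its left, z up, the work surface at z = 0. Lengths are in m, angles in rad, forces in N, time in s.
With the tool pointing down it reaches from about 0.3 to 0.775 m from the base axis. Payload 14.6 kg.
Tool frame: the origin (TCP) lies between the finger pads; the fingertips stand 14 mm ahead of it and the grasp point (between the pads) lies 5 mm behind it; z points along the fingers, y is the line along which they close (so a half turn about z gives the same grasp; the last joint's range is limited). The gripper opens to 94 mm and grips with 3 to 60 N. Pads are 16 mm wide; open, the fingers measure 119 mm over their backs; the gripper's body (75 mm by 177 mm) begins 78 mm behind the grasp point.
Start: joints at [-1.206, 0.3, 1.521, -0, 1.321, -0.067], TCP at [0.23, -0.5, 0.219] pointing down, gripper open.
Joint ranges: [-3.03, 3.03], [-0.79, 2.21], [0.23, 2.52], [-1.04, 4.18], [0, 3.07], [-2.55, 2.55]. Speed limits (rad/s): [2.22, 2.22, 2.57, 3.14, 3.14, 3.14].

### API

Orientations are given as [roll, pitch, yaw] about the fixed x, y, z axes, in that order (R = Rz(yaw) Ry(pitch) Rx(roll)).
In Python, from station import ctrl gives the robot as it stands. The module is installed in compiled form; this text tells all that it offers.
- The arm moves only by the tool move_arm, never from a script. Its argument "targets" is a list of rows, each a list of 7 numbers: the opening, from -1 (shut) to 1 (fully open), then the shift along the tool's x, y, z in units of 50 mm (1.0 is 50 mm), then the turn, a rotation vector about the tool's x, y, z in rad. A call has 1 to 12 rows; each row is the pose to reach, as a shift and turn from the pose commanded when the call began, along the tool's axes at that moment; what a row does not reach only later rows make up. A row lasts 1/10 s, in which the tool goes at most 50 mm and 8.59 degrees, less where a joint would pass 70% of its speed; a pose out of reach is approached as far as the arm can. A call with a gripper value outside its range is refused whole. The fingers move at their own pace and stop on an object; "grip_force" is the grip in N (left out, the last holds). Time passes only in rows, so rows that repeat a pose let the fingers close. It gives the time, the measured TCP pose, the force, the opening and the grip force at its end, in the units of the state.
- ctrl.get_obs(): the state, without advancing time (a new reading comes with each control period).
- ctrl.camera(name): name is "scene" or "top" or "wrist"; returns (picture, depth): 400x640x3 uint8, red, green, blue; 400x640 float32, m along the optical axis (not along the pixel's ray), 0 where there is no reading.
- ctrl.camera_params(name): a dict with "intrinsics" (3x3 intrinsics, pixels), "rvec" (rotation vector, rad) and "tvec" (3), from world to camera coordinates, as OpenCV has them; the wrist camera has in their place "T_tool_cam" (4x4, takes a point from camera to tool coordinates, whose origin is the TCP and whose axes are the flange's). Camera axes: x right, y down, z forward; pixel columns grow to the right and rows downward; lengths in m; the calibration is good to about 2 mm. A picture is of the moment at which its call begins: read the wrist's pose just before it. camera_params takes no time and is no camera call.
- ctrl.hand_in(): hands the job in; it is judged then, once.
Trained networks look in the newest picture that a camera, given by its name, has taken for a name from the list of things; names that differ only in an ending like _2 or _b are one class to them, and where a whole thing is asked for, a point or a joint stands for the part that bears it (a point fixed in the world has none). Each returns a list of dicts, best first, with "score" (0 to 1); they miss things now and then, are a little off and sometimes report something else, mostly with a low value. They report only what shows in the picture. A call takes as long as a camera call.
- ctrl.cut_out(camera, target): "region" (400x640 bool, what is visible of it) and "point" ([column, row] in pixels, amid what is visible of it).
- ctrl.tip_of(camera, target): "point" ([column, row] in pixels: a listed point, or the origin of a listed thing).
The state is a dict: "time_s": time; "qpos": joint angles; "joint_vel": joint speeds; "tau": joint torques, N m; "ee_pos": TCP position; "eef_rot": TCP orientation; "force": force on the tool from outside, world axes, zero at the start; "moment": the same for the moment, N m; "grip_width": finger opening in m; "grip_force": force on a finger pad.
Only numpy, scipy, OpenCV 4.12 (cv2) and the standard library are available. Lean on these libraries where they do the work, as an engineer would, in place of code of your own. Each camera call takes 0.05 s, during which the arm holds its last target. There are 200 camera calls.

## Working session

There is one attempt and no reset: what is moved stays moved. The work goes in short steps, Python scripts to look and compute and a tool call to move; the robot and the scene stay as the last step left them, time stands still between calls to the robot, and variables do not carry over. Pictures are saved under pics/ and viewed, at most 12 in all, crops included, and the job is handed in when it is done.

Besides the shell and the picture viewer there is one more tool, called after "Emit:" as name(argument=value, ...) on one line, values as JSON. move_arm: Moves the arm, as the interface text tells. Its arguments: {"type":"object","properties":{"targets":{"type":"array"},"grip_force":{"type":"number"}},"required":["targets"]}

```bash
mkdir -p pics
cat > h.py <<'E'
import numpy as np, cv2
from station import ctrl
from scipy.spatial.transform import Rotation as R
def Tcam(name):
    "camera->world 4x4 and K"
    p=ctrl.camera_params(name);K=np.array(p["intrinsics"])
    T=np.eye(4)
    if "T_tool_cam" in p:
        o=ctrl.get_obs();T[:3,:3]=R.from_euler('xyz',o["eef_rot"]).as_matrix();T[:3,3]=o["ee_pos"]
        return T@np.array(p["T_tool_cam"]),K
    M=np.eye(4);M[:3,:3]=cv2.Rodrigues(np.array(p["rvec"],float))[0];M[:3,3]=np.ravel(p["tvec"])
    return np.linalg.inv(M),K
def ray_z(T,K,px,z):
    d=T[:3,:3]@np.linalg.solve(K,[px[0],px[1],1.]);c=T[:3,3]
    return c+d*(z-c[2])/d[2]
def cloud(T,K,depth,mask):
    v,u=np.nonzero(mask&(depth>0));d=depth[v,u]
    P=np.linalg.solve(K,np.stack([u,v,np.ones_like(u)]).astype(float))*d
    return (T[:3,:3]@P).T+T[:3,3]
def save(n,im): cv2.imwrite(f"pics/{n}.png",im[:,:,::-1])
E
python3 - <<'E'
from h import *
ims=[]
for c in("scene","top"):
    T,K=Tcam(c);im,d=ctrl.camera(c);ims.append(im);print(c,T[:3,3].round(2))
    for n,z in(("chopper",0),("pin_tip",.036),("lug_a",.056),("blade_mid",.041),("blade_foot",0),("lid_grip",.071),("lid_foot",0),("mug",0),("tin",0),("small_bowl",0)):
        for r in ctrl.tip_of(c,n)[:2]: print(n,round(r["score"],2),np.round(r["point"]),ray_z(T,K,r["point"],z).round(3))
save("a",cv2.resize(np.vstack(ims),(750,938))[:, :] if 0 else cv2.resize(np.vstack(ims),(480,600)))
save("top1",ims[1])
print(ctrl.get_obs())
E
```

```text
scene [0.06 0.78 1.01]
chopper 0.62 [346. 241.] [ 0.458 -0.06   0.   ]
pin_tip 0.96 [345. 230.] [ 0.465 -0.065  0.036]
pin_tip 0.71 [325. 236.] [ 0.505 -0.013  0.036]
blade_mid 0.74 [344. 227.] [ 0.475 -0.072  0.041]
blade_foot 0.79 [289. 298.] [0.491 0.197 0.   ]
blade_foot 0.59 [392. 166.] [ 0.49  -0.463  0.   ]
lid_grip 0.98 [391. 167.] [ 0.459 -0.368  0.071]
lid_foot 0.88 [388. 187.] [ 0.454 -0.35   0.   ]
mug 0.65 [328. 188.] [ 0.626 -0.241  0.   ]
mug 0.27 [326. 235.] [ 0.523 -0.049  0.   ]
tin 0.86 [275. 228.] [0.669 0.007 0.   ]
small_bowl 0.94 [341. 160.] [ 0.662 -0.4    0.   ]
top [ 0.41 -0.07  1.35]
chopper 0.55 [325. 235.] [ 0.476 -0.063  0.   ]
pin_tip 0.56 [327. 237.] [ 0.47  -0.071  0.036]
lug_a 0.86 [306. 227.] [ 0.498 -0.008  0.056]
blade_mid 0.73 [238. 230.] [0.487 0.193 0.041]
blade_foot 0.66 [240. 232.] [0.486 0.195 0.   ]
blade_foot 0.38 [240. 228.] [0.497 0.196 0.   ]
lid_grip 0.89 [430. 236.] [ 0.471 -0.365  0.071]
lid_foot 0.66 [428. 242.] [ 0.458 -0.376  0.   ]
mug 0.79 [390. 182.] [ 0.64  -0.263  0.   ]
tin 0.71 [300. 172.] [0.671 0.012 0.   ]
small_bowl 0.47 [441. 174.] [ 0.667 -0.421  0.   ]
{'time_s': 1.1, 'qpos': array([-1.20557557e+00,  2.99915542e-01,  1.52104349e+00, -2.18286363e-05,
        1.32072230e+00, -6.65872472e-02]), 'joint_vel': array([-0.00037724, -0.00045477,  0.00075017,  0.00023827,  0.00083824,
       -0.00020112]), 'tau': array([ 2.89228548e-03, -5.31664860e+01, -3.52909970e+01,  7.09943357e-02,
        2.14015500e-02, -4.21769857e-05]), 'ee_pos': array([ 0.23016924, -0.49948507,  0.21941864]), 'eef_rot': array([-3.14150277e+00,  1.52018841e-05,  4.31813406e-01]), 'force': array([-0.90733407,  0.68107036,  0.4883849 ]), 'moment': array([-0.02279569, -0.01071292,  0.03766946]), 'grip_force': 0.0, 'grip_width': 0.09379998894841408}
```

View pics/a.png

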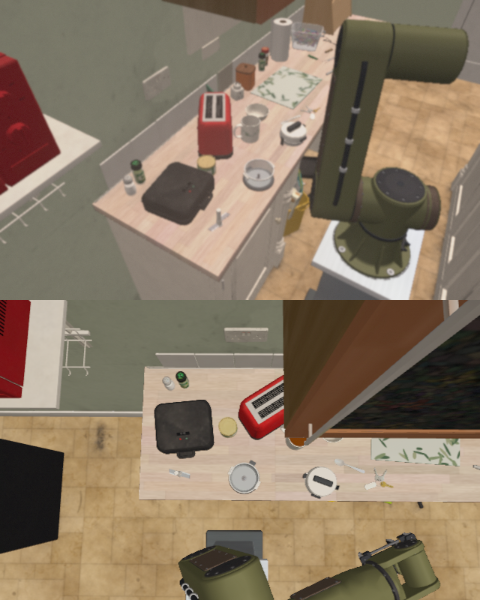

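Run:
```python
from h import *
p=ctrl.camera_params("wrist");print(np.array(p["T_tool_cam"]).round(3),p["intrinsics"])
```

```text
[[-0.001 -0.967 -0.256  0.074]
 [ 1.    -0.    -0.    -0.001]
 [ 0.    -0.256  0.967 -0.165]
 [ 0.     0.     0.     1.   ]] [[316.50903008   0.         314.3032311 ]
 [  0.         316.50903008 196.39223746]
 [  0.           0.           1.        ]]
```

```bash
cat >> h.py <<'E'
def rel(pos,yaw):
    "row shift (50mm units) and turn to reach tool-down pose with given tool yaw"
    o=ctrl.get_obs();R0=R.from_euler('xyz',o["eef_rot"])
    s=R0.inv().apply(np.array(pos)-o["ee_pos"])/.05
    t=(R0.inv()*R.from_euler('xyz',[np.pi,0,yaw])).as_rotvec()
    n=max(np.linalg.norm(s),np.linalg.norm(t)/.15)
    print("row",s.round(3),t.round(4),"rows",round(n,1),"t",o["time_s"],"q",o["qpos"].round(2))
E
python3 -c "
from h import *
rel([.42,-.37,.32],0)"
```

```text
row [ 4.532 -0.763 -2.012] [-1.000e-04  0.000e+00  4.318e-01] rows 5.0 t 1.1 q [-1.21  0.3   1.52 -0.    1.32 -0.07]
```

Emit:
move_arm(targets=[[1, 4.53, -0.76, -2.0, 0, 0, 0.432], [1, 4.53, -0.76, -2.0, 0, 0, 0.432], [1, 4.53, -0.76, -2.0, 0, 0, 0.432], [1, 4.53, -0.76, -2.0, 0, 0, 0.432], [1, 4.53, -0.76, -2.0, 0, 0, 0.432], [1, 4.53, -0.76, -2.0, 0, 0, 0.432], [1, 4.53, -0.76, -2.0, 0, 0, 0.432], [1, 4.53, -0.76, -2.0, 0, 0, 0.432]])

```text
time_s: 1.9
ee_pos: [0.4192, -0.3707, 0.3186]
eef_rot: [-3.141, 0.001, -0.001]
force: [-0.0, -0.1, 0.6]
grip_width: 0.0939
grip_force: 0.0
```

```bash
cat > look.py <<'E'
from h import *
import sys
def look(name,items,save_as):
    T,K=Tcam("wrist");im,d=ctrl.camera("wrist");save(save_as,im);np.savez("pics/"+save_as,d=d,T=T,K=K)
    for n,z in items:
        for r in ctrl.tip_of("wrist",n)[:2]: print(n,round(r["score"],2),np.round(r["point"]),ray_z(T,K,r["point"],z).round(4))
    return T,K,im,d
E
python3 - <<'E'
from look import *
T,K,im,d=look("wrist",[("lid_grip",.071),("lid_foot",0),("clip_a",.07),("chopper",0),("pin_tip",.036),("lug_a",.056)],"w1")
for r in ctrl.cut_out("wrist","lid")[:1]:
    m=r["region"];P=cloud(T,K,d,m);print(len(P),r["score"])
    top=P[(P[:,2]>.074)&(P[:,2]<.1)]
    if len(top):
        q,(w,h),a=cv2.minAreaRect(top[:,:2].astype(np.float32)*1000);print("ridge",q,w,h,a,np.median(top[:,2]))
        cv2.imwrite
    dr=P[(P[:,2]>.05)&(P[:,2]<.065)];print("drum",cv2.minEnclosingCircle(dr[:,:2].astype(np.float32)*1000) if len(dr) else 0)
    np.save("lidP",P)
E
```

```text
lid_grip 0.92 [308. 141.] [ 0.4564 -0.3611  0.071 ]Traceback (most recent call last):
  File "<stdin>", line 2, in <module>
  File "look.py", line 6, in look
    for r in ctrl.tip_of("wrist",n)[:2]: print(n,round(r["score"],2),np.round(r["point"]),ray_z(T,K,r["point"],z).round(4))
             ~~~~~~~~~~~^^^^^^^^^^^
ValueError: it knows: blade_foot, blade_mid, chopper, lid, lid_foot, lid_grip, lug, mug, pin_tip, shoulder, small_bowl, tin
```

View pics/w1.png

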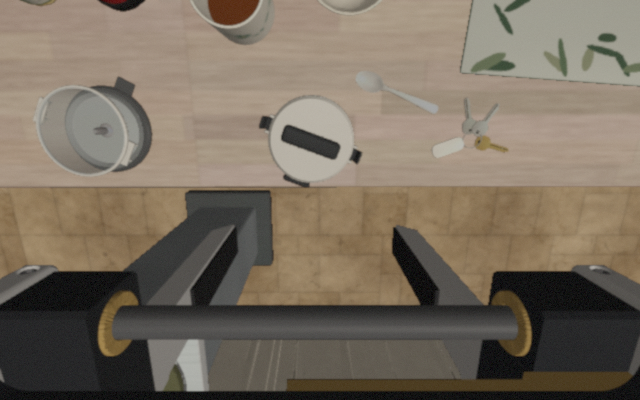

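Run:
```python
from look import *
s=np.load("pics/w1.npz");T,K,d=s["T"],s["K"],s["d"]
im=cv2.imread("pics/w1.png")
for r in ctrl.cut_out("wrist","lid")[:1]:
    m=r["region"];P=cloud(T,K,d,m);print(len(P),r["score"],np.percentile(P[:,2],[5,50,95]).round(4))
    top=P[(P[:,2]>.074)&(P[:,2]<.1)]
    q,(w,h),a=cv2.minAreaRect(top[:,:2].astype(np.float32)*1000);print("ridge",q,w,h,a,np.median(top[:,2]))
    dk=m&(im.max(2)<70)&(np.hypot(*(np.indices(m.shape)-np.array([139,311])[:,None,None]))<33)
    v,u=np.nonzero(dk);print(cv2.minAreaRect(np.stack([u,v],1).astype(np.float32)))
for n,z in(("lug",.056),("pin_tip",.036),("chopper",0),("shoulder",.0205)):
    for r in ctrl.tip_of("wrist",n)[:3]: print(n,round(r["score"],2),np.round(r["point"]),ray_z(T,K,r["point"],z).round(4))
for n,px,z in(("ridge1",(284,130),.084),("ridge2",(338,152),.084),("clipL",(266,123),.05),("clipR",(356,156),.05),("lugL",(42,110),.056),("lugR",(130,152),.056),("tab",(124,86),.005)): print(n,ray_z(T,K,px,z).round(4))
```

```text
6317 0.89 [0.045  0.058  0.0838]
ridge (456.0648193359375, -365.1074523925781) 75.91978454589844 23.31581687927246 69.68553161621094 0.08330934905326104
((310.0476989746094, 141.7177276611328), (57.69183349609375, 16.4183349609375), 20.376434326171875)
lug 0.73 [ 38. 108.] [ 0.4987 -0.0094  0.056 ]
pin_tip 0.89 [ 93. 133.] [ 0.4656 -0.0627  0.036 ]
chopper 0.65 [111. 128.] [ 0.4699 -0.0656  0.    ]
shoulder 0.17 [112. 130.] [ 0.4681 -0.0788  0.0205]
ridge1 [ 0.4714 -0.3324  0.084 ]
ridge2 [ 0.4441 -0.3997  0.084 ]
clipL [ 0.4788 -0.3053  0.05  ]
clipR [ 0.4345 -0.427   0.05  ]
lugL [ 0.4958 -0.0145  0.056 ]
lugR [ 0.441  -0.1212  0.056 ]
tab [ 0.5292 -0.0971  0.005 ]
```

Emit:
move_arm(targets=[[1, 0.1, -1, 0, 0, 0, 0], [1, 0.1, -2, 0, 0, 0, 0], [1, 0.1, -3, 0.5, 0, 0, 0], [1, 0.1, -4, 1, 0, 0, 0], [1, 0.1, -5, 1.2, 0, 0, 0], [1, 0.2, -6, 1.4, 0, 0, 0], [1, 0.2, -6, 1.4, 0, 0, 0], [1, 0.2, -6, 1.4, 0, 0, 0]])

```text
time_s: 3.1
ee_pos: [0.4299, -0.0687, 0.2493]
eef_rot: [-3.141, 0.0, 0.003]
force: [-0.2, -0.6, 0.4]
grip_width: 0.0939
grip_force: 0.0
```

Run:
```python
from look import *
T,K,im,d=look("wrist",[("pin_tip",.036),("lug",.056),("chopper",0),("blade_mid",.041),("blade_foot",0)],"w2")
r=ctrl.cut_out("wrist","chopper")[0];P=cloud(T,K,d,r["region"]);z=P[:,2]
rim=P[(z>.057)&(z<.068)];c,_=cv2.minEnclosingCircle(rim[:,:2].astype(np.float32)*1000)[0:2];print(len(P),len(rim),c,_,np.percentile(z,[5,50,95]))
```

```text
pin_tip 0.84 [309. 143.] [ 0.4686 -0.0611  0.036 ]
pin_tip 0.22 [310. 140.] [ 0.4718 -0.0632  0.036 ]
lug 0.75 [258. 117.] [ 0.4983 -0.0055  0.056 ]
chopper 0.77 [312. 141.] [ 0.4679 -0.0642  0.    ]
blade_mid 0.61 [ 88. 132.] [0.4805 0.194  0.041 ]
blade_foot 0.93 [107. 129.] [0.4819 0.1978 0.    ]
9582 1860 (467.2835388183594, -64.03842163085938) 65.545166015625 [0.00847915 0.01143995 0.06201598]
```

View pics/w2.png

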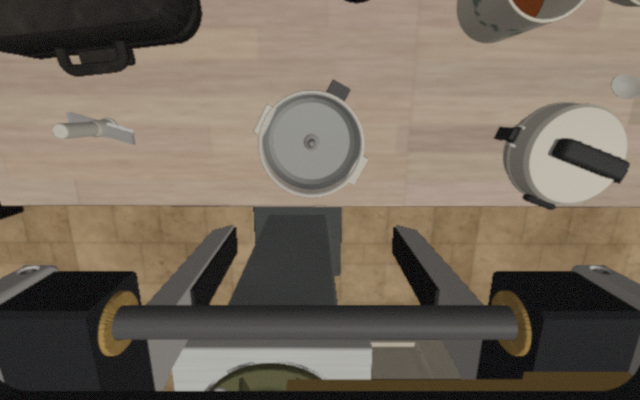

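Run:
```python
from look import *
from scipy.optimize import least_squares
s=np.load("pics/w2.npz");T,K,d=s["T"],s["K"],s["d"]
r=ctrl.cut_out("wrist","chopper")[0];P=cloud(T,K,d,r["region"])
rim=P[(P[:,2]>.0595)&(P[:,2]<.066)][:,:2]
f=least_squares(lambda p:np.hypot(*(rim-p[:2]).T)-.0563,[.468,-.064],loss="soft_l1",f_scale=.0015);c=f.x;print("rim centre",c,len(rim))
L=P[(P[:,2]>.045)][:,:2]-c;rr=np.hypot(*L.T);L=L[(rr>.0595)&(rr<.07)];a=np.degrees(np.arctan2(L[:,1],L[:,0]))
for lo in((a>0),(a<=0)): print(lo.sum(),np.median(a[lo]),np.percentile(a[lo],[2,98]))
A,B=ray_z(T,K,(264,119),.058),ray_z(T,K,(358,169),.058);print(A,B,np.degrees(np.arctan2(*(A-B)[1::-1])),(A+B)/2)
print("pin px",ray_z(T,K,(311,143),.036))
# blade stem
for n in("blade_mid",):
    r=ctrl.cut_out("wrist",n)[0];Q=cloud(T,K,d,r["region"]);t=Q[(Q[:,2]>.076)];print(r["score"],len(Q),len(t),np.median(t,0),t.min(0),t.max(0))
```

```text
rim centre [ 0.46778824 -0.06414563] 1448
146 60.579070132545574 [46.54102858 77.20743933]
135 -117.11244326862426 [-133.02675467 -102.400803  ]
[ 0.49623611 -0.0127407   0.058     ] [ 0.44114037 -0.11767656  0.058     ] 62.298639777085235 [ 0.46868824 -0.06520863  0.058     ]
pin px [ 0.46830286 -0.06392415  0.036     ]
0.57 1447 232 [0.4842395  0.19242707 0.0816421 ] [0.47672373 0.18635241 0.07624916] [0.49222609 0.20177385 0.08378226]
```

Emit:
move_arm(targets=[[1, 0.3, -1, 0.3, 0, 0, 0], [1, 0.5, -2, 0.6, 0, 0, 0], [1, 0.7, -3, 1, 0, 0, 0], [1, 0.9, -4, 1.4, 0, 0, 0], [1, 1.08, -5, 1.8, 0, 0, 0], [1, 1.08, -5.25, 2, 0, 0, 0], [1, 1.08, -5.25, 2, 0, 0, 0], [1, 1.08, -5.25, 2, 0, 0, 0]])

```text
time_s: 4.35
ee_pos: [0.484, 0.1923, 0.1492]
eef_rot: [3.141, 0.001, 0.001]
force: [-0.2, -0.4, 0.1]
grip_width: 0.0939
grip_force: 0.0
```

Run:
```python
from look import *
T,K,im,d=look("wrist",[("blade_mid",.041),("blade_foot",0)],"w3")
r=ctrl.cut_out("wrist","blade_mid")[0];Q=cloud(T,K,d,r["region"]);t=Q[(Q[:,2]>.078)];print(r["score"],len(Q),len(t),np.median(t,0),t.min(0),t.max(0),np.percentile(Q[:,2],[2,98]))
print(cv2.minEnclosingCircle(t[:,:2].astype(np.float32)*1000))
print(ctrl.get_obs()["ee_pos"])
```

```text
blade_mid 0.68 [313. 200.] [0.4818 0.1937 0.041 ]
blade_foot 0.6 [311. 186.] [0.4844 0.1958 0.    ]
0.78 2114 316 [0.48553925 0.19466657 0.0817661 ] [0.47701328 0.18767444 0.07804221] [0.49243857 0.20240681 0.08387554] [0.00384878 0.08257799]
((484.5382385253906, 195.0204620361328), 7.98719596862793)
[0.48450348 0.19131064 0.15026143]
```

View pics/w3.png

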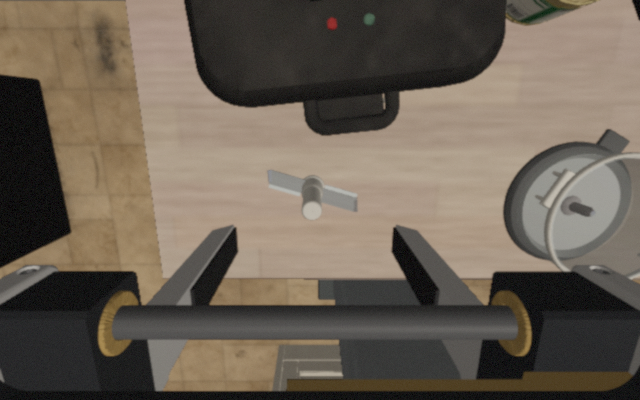

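Emit:
move_arm(targets=[[1, 0, -0.05, 0.5, 0, 0, 0], [1, 0, -0.05, 1.0, 0, 0, 0], [1, 0, -0.05, 1.4, 0, 0, 0], [1, 0, -0.05, 1.65, 0, 0, 0], [0, 0, -0.05, 1.65, 0, 0, 0], [-0.6, 0, -0.05, 1.65, 0, 0, 0], [-1, 0, -0.05, 1.65, 0, 0, 0], [-1, 0, -0.05, 1.65, 0, 0, 0], [-1, 0, -0.05, 1.65, 0, 0, 0], [-1, 0, -0.05, 1.65, 0, 0, 0]], grip_force=15)

```text
time_s: 5.55
ee_pos: [0.4842, 0.1949, 0.0672]
eef_rot: [-3.141, -0.0, -0.0]
force: [0.7, 0.2, -0.0]
grip_width: 0.0494
grip_force: 0.0
```

Emit:
move_arm(targets=[[-1, 0, 0, 0, 0, 0, 0], [-1, 0, 0, 0, 0, 0, 0], [-1, 0, 0, 0, 0, 0, 0], [-1, 0, 0, 0, 0, 0, 0], [-1, 0, 0, 0, 0, 0, 0], [-1, 0, 0, 0, 0, 0, 0], [-1, 0, 0, -0.5, 0, 0, 0], [-1, 0, 0, -1.2, 0, 0, 0], [-1, 0, 0, -2, 0, 0, 0], [-1, 0, 0, -2, 0, 0, 0]], grip_force=20)

```text
time_s: 6.55
ee_pos: [0.4859, 0.1954, 0.1719]
eef_rot: [-3.139, -0.008, -0.0]
force: [0.2, 0.6, -1.2]
grip_width: 0.0157
grip_force: 20.0
```

Run:
```python
from look import *
T,K,im,d=look("wrist",[],"w4")
r=ctrl.cut_out("wrist","blade_mid")[0];Q=cloud(T,K,d,r["region"]);o=ctrl.get_obs();Q=Q-o["ee_pos"];print(r["score"],len(Q),Q.min(0),Q.max(0))
for lo,hi in((-.06,-.03),(-.03,-.01),(-.01,.012),(.012,.03)):
    q=Q[(Q[:,2]>lo)&(Q[:,2]<hi)];print(lo,len(q),np.percentile(q,[3,50,97],axis=0).round(4).tolist() if len(q) else 0)
rel([.468,-.0643,.170],0)
```

```text
0.92 4104 [-0.06905618 -0.06884635 -0.16944435] [0.02177826 0.06835738 0.02114582]
-0.06 2600 [[-0.013, -0.0396, -0.0572], [0.0057, 0.0037, -0.0499], [0.0179, 0.042, -0.0321]]
-0.03 246 [[0.0048, -0.0063, -0.0296], [0.0091, 0.0011, -0.0193], [0.0103, 0.0082, -0.0104]]
-0.01 393 [[0.0048, -0.0095, -0.009], [0.009, 0.0003, 0.0014], [0.0102, 0.0081, 0.0113]]
0.012 784 [[-0.0039, -0.006, 0.0129], [0.004, 0.0008, 0.0195], [0.0097, 0.0081, 0.0207]]
row [-0.322  5.182 -0.059] [-0.0004 -0.001  -0.0002] rows 5.2 t 6.65 q [0.31 0.29 1.66 0.   1.19 1.88]
```

View pics/w4.png

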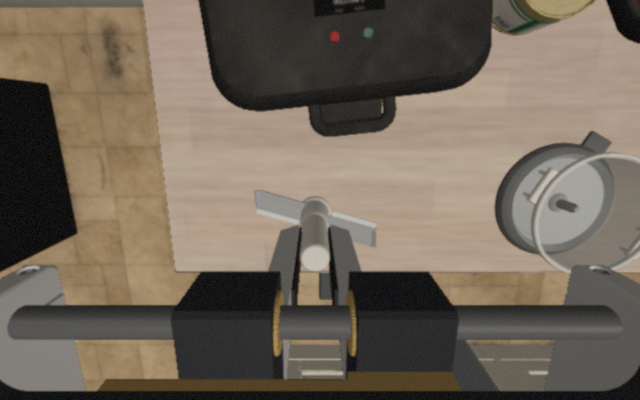

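Emit:
move_arm(targets=[[-1, -0.05, 1, 0, 0, 0, 0], [-1, -0.1, 2, 0, 0, 0, 0], [-1, -0.2, 3, 0, 0, 0, 0], [-1, -0.3, 4, 0, 0, 0, 0], [-1, -0.34, 4.9, 0, 0, 0, 0], [-1, -0.34, 5.2, 0, 0, 0, 0], [-1, -0.34, 5.2, 0, 0, 0, 0], [-1, -0.34, 5.2, 0.4, 0, 0, 0], [-1, -0.34, 5.2, 0.8, 0, 0, 0], [-1, -0.34, 5.2, 0.8, 0, 0, 0], [-1, -0.34, 5.2, 0.8, 0, 0, 0]])

```text
time_s: 7.75
ee_pos: [0.4669, -0.0644, 0.1268]
eef_rot: [-3.141, 0.001, 0.001]
force: [-0.1, -0.3, -0.8]
grip_width: 0.0156
grip_force: 20.0
```

Run:
```python
from look import *
from scipy.optimize import least_squares
T,K,im,d=look("wrist",[("pin_tip",.036)],"w5")
o=ctrl.get_obs();print(o["ee_pos"],o["force"])
r=ctrl.cut_out("wrist","chopper")[0];P=cloud(T,K,d,r["region"])
rim=P[(P[:,2]>.0595)&(P[:,2]<.066)][:,:2]
f=least_squares(lambda p:np.hypot(*(rim-p[:2]).T)-.0563,[.468,-.064],loss="soft_l1",f_scale=.0015);print("rim centre",f.x,len(rim))
```

```text
pin_tip 0.55 [314. 203.] [ 0.4664 -0.063   0.036 ]
[ 0.46739909 -0.06480542  0.12765241] [ 0.05229315  0.438866   -0.95665055]
rim centre [ 0.46808912 -0.06411635] 2543
```

View pics/w5.png

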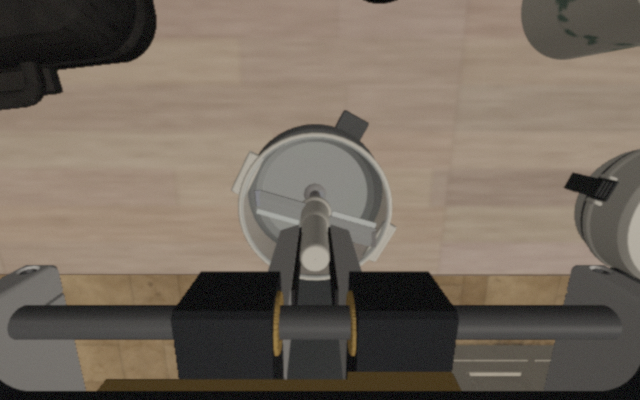

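Emit:
move_arm(targets=[[-1, 0, 0, 0.2, 0, 0, 0], [-1, 0, 0, 0.4, 0, 0, 0], [-1, 0, 0, 0.5, 0, 0, 0], [-1, 0, 0, 0.6, 0, 0, 0], [-1, 0, 0, 0.65, 0, 0, 0]])

```text
time_s: 8.4
ee_pos: [0.4669, -0.0652, 0.0938]
eef_rot: [-3.141, 0.001, -0.0]
force: [-1.0, 0.1, 0.2]
grip_width: 0.0157
grip_force: 20.0
```

Emit:
move_arm(targets=[[-1, 0, 0, 0.1, 0, 0, 0], [-1, 0, 0, 0.2, 0, 0, 0], [-1, 0, 0, 0.28, 0, 0, 0], [-1, 0, 0, 0.34, 0, 0, 0], [-1, 0, 0, 0.36, 0, 0, 0], [-1, 0, 0, 0.36, 0, 0, 0]])

```text
time_s: 9.0
ee_pos: [0.4673, -0.0653, 0.0769]
eef_rot: [3.141, -0.001, -0.0]
force: [-1.7, 0.4, 6.1]
grip_width: 0.0154
grip_force: 20.0
```

Emit:
move_arm(targets=[[-0.4, 0, 0, 0, 0, 0, 0], [-0.2, 0, 0, 0, 0, 0, 0], [-0.2, 0, 0, 0, 0, 0, 0], [-0.2, 0, 0, 0, 0, 0, 0], [-0.2, 0, 0, -0.5, 0, 0, 0], [-0.2, 0, 0, -1.2, 0, 0, 0], [0, 0, 0, -2, 0, 0, 0], [0, 0, 0, -2.6, 0, 0, 0], [0, 0, 0, -2.6, 0, 0, 0], [0, 0, 0, -2.6, 0, 0, 0]])

```text
time_s: 10.0
ee_pos: [0.467, -0.0652, 0.2064]
eef_rot: [3.141, -0.001, -0.0]
force: [0.7, -0.8, 0.2]
grip_width: 0.0472
grip_force: 0.0
```

Run:
```python
from look import *
T,K,im,d=look("wrist",[("blade_mid",.051)],"w6")
r=ctrl.cut_out("wrist","blade_mid")[0];Q=cloud(T,K,d,r["region"]);t=Q[Q[:,2]>.086];print(r["score"],np.percentile(Q[:,2],[50,95,99]),cv2.minEnclosingCircle(t[:,:2].astype(np.float32)*1000) if len(t) else 0)
r=ctrl.cut_out("wrist","chopper")[0];P=cloud(T,K,d,r["region"])
from scipy.optimize import least_squares
rim=P[(P[:,2]>.0595)&(P[:,2]<.066)][:,:2]
f=least_squares(lambda p:np.hypot(*(rim-p[:2]).T)-.0563,[.468,-.064],loss="soft_l1",f_scale=.0015);c=f.x;print("rim centre",c,len(rim))
L=P[(P[:,2]>.045)][:,:2]-c;rr=np.hypot(*L.T);L=L[(rr>.0595)&(rr<.07)];a=np.degrees(np.arctan2(L[:,1],L[:,0]))
for lo in((a>0),(a<=0)): print(lo.sum(),np.median(a[lo]),np.percentile(a[lo],[2,98]))
rel([.44,-.365,.26],np.radians(69.7))
rel([.44,-.365,.26],np.radians(69.7-180))
```

```text
blade_mid 0.83 [317. 190.] [ 0.4628 -0.0671  0.051 ]
0.91 [0.03247649 0.09197322 0.09284129] ((467.2410583496094, -64.70674896240234), 8.033172607421875)
rim centre [ 0.46806469 -0.06418433] 1690
188 61.50818670551945 [46.72966602 77.35453181]
124 -114.84891346854812 [-131.11169782 -102.57949692]
row [-0.534  5.997 -1.096] [-0.0016  0.0015 -1.2167] rows 8.1 t 10.2 q [-0.22  0.14  1.75  0.    1.25  1.35]
row [-0.534  5.997 -1.096] [1.6000e-03 1.8000e-03 1.9249e+00] rows 12.8 t 10.2 q [-0.22  0.14  1.75  0.    1.25  1.35]
```

View pics/w6.png

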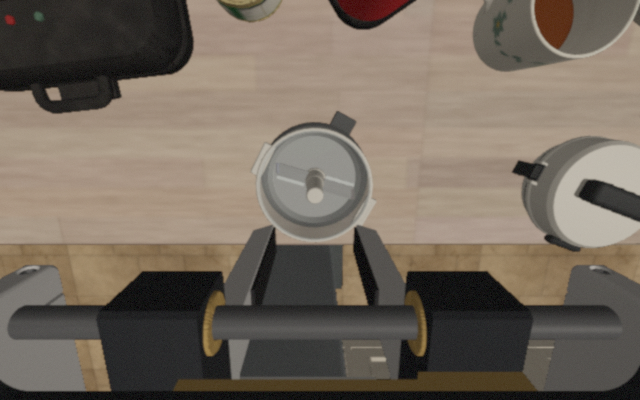

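```bash
python3 -c "
from h import *
rel([.446,-.393,.21],np.radians(69.7))"
```

```text
row [-0.411  6.557 -0.096] [-0.0016  0.0015 -1.2167] rows 8.1 t 10.2 q [-0.22  0.14  1.75  0.    1.25  1.35]
```

Emit:
move_arm(targets=[[0.6, -0.05, 0.9, -0.1, 0, 0, -0.14], [0.6, -0.1, 1.8, -0.1, 0, 0, -0.28], [0.6, -0.15, 2.7, -0.1, 0, 0, -0.42], [0.6, -0.2, 3.6, -0.1, 0, 0, -0.56], [0.6, -0.25, 4.4, -0.1, 0, 0, -0.7], [0.6, -0.3, 5.1, -0.1, 0, 0, -0.84], [0.6, -0.35, 5.8, -0.1, 0, 0, -0.98], [0.6, -0.41, 6.3, -0.1, 0, 0, -1.12], [0.6, -0.41, 6.55, -0.1, 0, 0, -1.217], [0.6, -0.41, 6.55, -0.1, 0, 0, -1.217], [0.6, -0.41, 6.55, -0.1, 0, 0, -1.217]])

```text
time_s: 11.3
ee_pos: [0.4464, -0.3922, 0.2106]
eef_rot: [-3.14, -0.001, 1.214]
force: [-0.6, -0.3, -0.7]
grip_width: 0.0751
grip_force: 0.0
```

Run:
```python
from look import *
from scipy.optimize import least_squares
T,K,im,d=look("wrist",[("lid_grip",.071)],"w7")
r=ctrl.cut_out("wrist","lid")[0];P=cloud(T,K,d,r["region"]);print(r["score"],len(P))
top=P[(P[:,2]>.079)&(P[:,2]<.088)];print("ridge",cv2.minAreaRect(top[:,:2].astype(np.float32)*1000),np.median(top[:,2]))
q=top[:,:2]-top[:,:2].mean(0);v=np.linalg.svd(q,full_matrices=False)[2][0];print("pca",np.degrees(np.arctan2(v[1],v[0]))%180,top.mean(0))
dr=P[(P[:,2]>.054)&(P[:,2]<.0605)][:,:2];print("drum",cv2.minEnclosingCircle(dr.astype(np.float32)*1000))
print(ctrl.get_obs()["ee_pos"],ctrl.get_obs()["eef_rot"])
```

```text
lid_grip 0.55 [314. 160.] [ 0.4557 -0.3632  0.071 ]
0.62 10748
ridge ((455.8998107910156, -364.8560485839844), (74.89310455322266, 22.605791091918945), 70.10115814208984) 0.08333041887943132
pca 69.83234009120227 [ 0.45680154 -0.36333836  0.08309541]
drum ((456.2054748535156, -364.6240539550781), 57.45392990112305)
[ 0.44668748 -0.3919017   0.21142065] [-3.14143605e+00 -1.36383810e-04  1.21580926e+00]
```

View pics/w7.png

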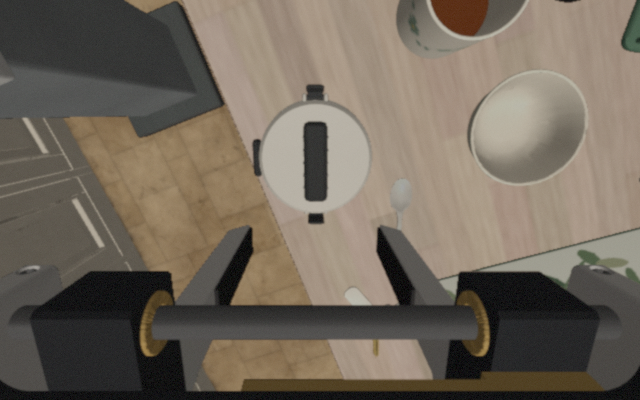

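```bash
python3 -c "
from h import *
rel([.456,-.3648,.075],np.radians(69.9))"
```

```text
row [ 0.573 -0.013  2.728] [-0.0002 -0.0001 -0.0042] rows 2.8 t 11.45 q [-0.78  0.41  1.4   0.    1.34 -0.43]
```

Emit:
move_arm(targets=[[0.6, 0.57, 0, 0.6, 0, 0, 0], [0.6, 0.57, 0, 1.4, 0, 0, 0], [0.6, 0.57, 0, 2.1, 0, 0, 0], [0.4, 0.57, 0, 2.5, 0, 0, 0], [0, 0.57, 0, 2.68, 0, 0, 0], [-0.6, 0.57, 0, 2.72, 0, 0, 0], [-1, 0.57, 0, 2.72, 0, 0, 0], [-1, 0.57, 0, 2.72, 0, 0, 0], [-1, 0.57, 0, 2.72, 0, 0, 0], [-1, 0.57, 0, 2.72, 0, 0, 0], [-1, 0.57, 0, 2.72, 0, 0, 0], [-1, 0.57, 0, 2.72, 0, 0, 0]], grip_force=50)

```text
time_s: 12.65
ee_pos: [0.4565, -0.3661, 0.0759]
eef_rot: [3.141, 0.0, 1.217]
force: [-0.8, 0.2, 5.5]
grip_width: 0.0218
grip_force: 50.0
```

Emit:
move_arm(targets=[[-1, 0, 0, -0.3, 0, 0, 0], [-1, 0, 0, -0.8, 0, 0, 0], [-1, 0, 0, -1.5, 0, 0, 0], [-1, 0, 0, -2.2, 0, 0, 0], [-1, 0, 0, -2.6, 0, 0, 0], [-1, 0, 0, -2.6, 0, 0, 0]])

```text
time_s: 13.25
ee_pos: [0.4571, -0.3666, 0.2091]
eef_rot: [3.137, 0.002, 1.217]
force: [0.3, -0.3, -0.7]
grip_width: 0.0216
grip_force: 50.0
```

```bash
python3 -c "
from h import *
print(ctrl.get_obs()['force'],ctrl.get_obs()['ee_pos'],ctrl.get_obs()['grip_width'])
rel([.468,-.0645,.205],np.radians(62.4))"
```

```text
[ 0.31977749 -0.27825175 -0.70268228] [ 0.45705105 -0.3665729   0.20905852] 0.02164259044029033
row [ 5.743 -1.889  0.06 ] [0.0051 0.0016 0.1277] rows 6.0 t 13.25 q [-0.74  0.38  1.43  0.    1.32 -0.38]
```

Emit:
move_arm(targets=[[-1, 0.9, -0.3, 0.06, 0, 0, 0.02], [-1, 1.8, -0.6, 0.06, 0, 0, 0.04], [-1, 2.7, -0.9, 0.06, 0, 0, 0.06], [-1, 3.6, -1.2, 0.06, 0, 0, 0.08], [-1, 4.5, -1.5, 0.06, 0, 0, 0.1], [-1, 5.2, -1.7, 0.06, 0, 0, 0.12], [-1, 5.6, -1.85, 0.06, 0, 0, 0.128], [-1, 5.74, -1.89, 0.06, 0, 0, 0.128], [-1, 5.74, -1.89, 0.06, 0, 0, 0.128], [-1, 5.74, -1.89, 0.06, 0, 0, 0.128]])

```text
time_s: 14.25
ee_pos: [0.4671, -0.0648, 0.202]
eef_rot: [-3.141, 0.0, 1.089]
force: [0.2, -0.0, -1.5]
grip_width: 0.0213
grip_force: 50.0
```

Run:
```python
from look import *
T,K,im,d=look("wrist",[],"w8")
o=ctrl.get_obs();print(o["ee_pos"],o["eef_rot"],o["force"],o["moment"])
r=ctrl.cut_out("wrist","lid")
if r:
    P=cloud(T,K,d,r[0]["region"]);print(r[0]["score"],len(P),np.percentile(P[:,2],[5,25,50,75,95]))
    z0=o["ee_pos"][2]-.0755+.058
    dr=P[(abs(P[:,2]-z0)<.004)&(np.hypot(*(P[:,:2]-o["ee_pos"][:2]).T)<.07)];A=np.c_[dr[:,:2]-o["ee_pos"][:2],np.ones(len(dr))];print(len(dr),"plane slopes",np.linalg.lstsq(A,dr[:,2],rcond=None)[0],"z exp",z0,cv2.minEnclosingCircle(dr[:,:2].astype(np.float32)*1000))
s,_=ctrl.camera("scene");save("s8",s)
rel([.468,-.0645,.205],np.radians(62.4))
```

```text
[ 0.46710844 -0.06496521  0.20211274] [-3.14111744e+00  2.87038447e-04  1.08795353e+00] [ 0.63662936  1.19524518 -1.08926136] [-0.10786115 -0.00581533  0.01877191]
0.74 20863 [0.1691069  0.18318712 0.18395857 0.18516647 0.21000425]
13332 plane slopes [-0.00230324 -0.00440241  0.18382159] z exp 0.18461273683531282 ((467.0280456542969, -62.715213775634766), 56.8343620300293)
row [ 0.016  0.011 -0.055] [-0.0003  0.0002 -0.0015] rows 0.1 t 14.4 q [-0.22  0.14  1.76 -0.    1.24  0.27]
```

View pics/w8.png

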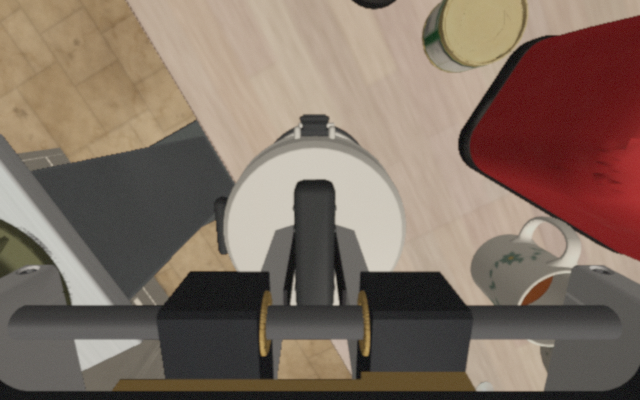

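Emit:
move_arm(targets=[[-1, 0, 0, 0.3, 0, 0, 0], [-1, 0, 0, 0.7, 0, 0, 0], [-1, 0, 0, 1.0, 0, 0, 0], [-1, 0, 0, 1.15, 0, 0, 0], [-1, 0, 0, 1.25, 0, 0, 0], [-1, 0, 0, 1.32, 0, 0, 0], [-1, 0, 0, 1.32, 0, 0, 0]])

```text
time_s: 15.1
ee_pos: [0.4673, -0.0641, 0.1365]
eef_rot: [3.141, -0.0, 1.089]
force: [-0.1, 0.4, -2.2]
grip_width: 0.0214
grip_force: 50.0
```

Emit:
move_arm(targets=[[-1, 0, 0, 0.04, 0, 0, 0], [-1, 0, 0, 0.08, 0, 0, 0], [-1, 0, 0, 0.12, 0, 0, 0], [-1, 0, 0, 0.12, 0, 0, 0]])

```text
time_s: 15.5
ee_pos: [0.4672, -0.0641, 0.1303]
eef_rot: [-3.142, 0.0, 1.089]
force: [0.4, -1.4, -2.1]
grip_width: 0.0214
grip_force: 50.0
```

Emit:
move_arm(targets=[[-1, 0, 0, 0.03, 0, 0, 0], [-1, 0, 0, 0.06, 0, 0, 0], [-1, 0, 0, 0.08, 0, 0, 0], [-1, 0, 0, 0.08, 0, 0, 0]])

```text
time_s: 15.9
ee_pos: [0.4675, -0.0641, 0.1267]
eef_rot: [3.141, -0.0, 1.089]
force: [0.2, -0.9, 2.9]
grip_width: 0.0219
grip_force: 50.0
```

Emit:
move_arm(targets=[[-1, 0, 0, 0.02, 0, 0, 0], [-1, 0, 0, 0.04, 0, 0, 0], [-1, 0, 0, 0.04, 0, 0, 0]])

```text
time_s: 16.2
ee_pos: [0.4677, -0.0642, 0.125]
eef_rot: [3.14, -0.0, 1.089]
force: [0.5, -1.7, 5.4]
grip_width: 0.0215
grip_force: 50.0
```

Emit:
move_arm(targets=[[-1, 0, 0, 0.02, 0, 0, 0], [-1, 0, 0, 0.04, 0, 0, 0], [-1, 0, 0, 0.04, 0, 0, 0]])

```text
time_s: 16.5
ee_pos: [0.4678, -0.0642, 0.123]
eef_rot: [3.14, -0.0, 1.089]
force: [1.2, -1.6, 5.3]
grip_width: 0.0217
grip_force: 50.0
```

Emit:
move_arm(targets=[[-1, 0, 0, 0.02, 0, 0, 0], [-1, 0, 0, 0.04, 0, 0, 0], [-1, 0, 0, 0.04, 0, 0, 0]])

```text
time_s: 16.8
ee_pos: [0.4677, -0.0643, 0.1209]
eef_rot: [3.14, -0.0, 1.089]
force: [0.9, -3.1, 4.6]
grip_width: 0.0216
grip_force: 50.0
```

Emit:
move_arm(targets=[[-1, 0, 0, 0.02, 0, 0, 0], [-1, 0, 0, 0.02, 0, 0, 0]])

```text
time_s: 17.0
ee_pos: [0.4678, -0.0643, 0.1201]
eef_rot: [3.14, -0.0, 1.089]
force: [-0.3, -2.4, 7.2]
grip_width: 0.0215
grip_force: 50.0
```

Emit:
move_arm(targets=[[-1, 0, 0, 0.02, 0, 0, 0], [-1, 0, 0, 0.02, 0, 0, 0]])

```text
time_s: 17.2
ee_pos: [0.4678, -0.0644, 0.1193]
eef_rot: [3.14, -0.0, 1.089]
force: [-1.4, -3.4, 11.7]
grip_width: 0.0222
grip_force: 50.0
```

Emit:
move_arm(targets=[[-1, 0, 0, 0.01, 0, 0, 0], [-1, 0, 0, 0.01, 0, 0, 0]])

```text
time_s: 17.4
ee_pos: [0.4678, -0.0643, 0.1189]
eef_rot: [3.14, -0.0, 1.089]
force: [-2.3, -2.3, 11.7]
grip_width: 0.0215
grip_force: 50.0
```

Emit:
move_arm(targets=[[-1, 0, 0, 0.01, 0, 0, 0], [-1, 0, 0, 0.01, 0, 0, 0]])

```text
time_s: 17.6
ee_pos: [0.4678, -0.0643, 0.1185]
eef_rot: [3.139, -0.0, 1.089]
force: [-2.6, -2.2, 13.8]
grip_width: 0.0215
grip_force: 50.0
```

Emit:
move_arm(targets=[[-1, 0, 0, 0.01, 0, 0, 0], [-1, 0, 0, 0.01, 0, 0, 0]])

```text
time_s: 17.8
ee_pos: [0.4678, -0.0644, 0.1182]
eef_rot: [3.139, -0.0, 1.089]
force: [-2.5, -2.6, 14.8]
grip_width: 0.0216
grip_force: 50.0
```

Emit:
move_arm(targets=[[-1, 0, 0, 0.01, 0, 0, 0], [-1, 0, 0, 0.01, 0, 0, 0]])

```text
time_s: 18.0
ee_pos: [0.4679, -0.0643, 0.1178]
eef_rot: [3.139, -0.0, 1.089]
force: [-5.2, -1.8, 17.9]
grip_width: 0.0216
grip_force: 50.0
```

Emit:
move_arm(targets=[[-1, 0, 0, -0.02, 0, 0, 0], [-1, 0, 0, -0.02, 0, 0, 0]])

```text
time_s: 18.2
ee_pos: [0.4678, -0.0643, 0.1187]
eef_rot: [3.139, -0.0, 1.089]
force: [-1.7, -2.6, 13.5]
grip_width: 0.0215
grip_force: 50.0
```

Emit:
move_arm(targets=[[-1, 0, 0, -0.02, 0, 0, 0], [-1, 0, 0, -0.02, 0, 0, 0]])

```text
time_s: 18.4
ee_pos: [0.4677, -0.0644, 0.1192]
eef_rot: [3.14, -0.0, 1.089]
force: [-1.2, -4.0, 9.2]
grip_width: 0.0215
grip_force: 50.0
```

Emit:
move_arm(targets=[[-1, 0, 0, -0.02, 0, 0, 0], [-1, 0, 0, -0.02, 0, 0, 0]])

```text
time_s: 18.6
ee_pos: [0.4676, -0.0644, 0.1194]
eef_rot: [3.14, 0.0, 1.089]
force: [3.7, -5.9, -2.2]
grip_width: 0.0215
grip_force: 50.0
```

Run:
```python
from look import *
o=ctrl.get_obs();print(o["ee_pos"],o["eef_rot"],o["force"],o["moment"],o["grip_width"])
for c in("wrist",):
    T,K,im,d=look(c,[],"w9")
    for n in("lid","shoulder"):
        for r in ctrl.cut_out(c,n)[:1]: 
            P=cloud(T,K,d,r["region"]);dr=P[(abs(P[:,2]-.101)<.004)&(np.hypot(*(P[:,:2]-o["ee_pos"][:2]).T)<.055)]
            A=np.c_[dr[:,:2]-o["ee_pos"][:2],np.ones(len(dr))];print(n,len(dr),"plane",np.linalg.lstsq(A,dr[:,2],rcond=None)[0])
crop=im[90:260,210:430];save("w9c",cv2.resize(crop,None,fx=3.5,fy=3.5,interpolation=cv2.INTER_CUBIC))
```

```text
[ 0.46760535 -0.06435264  0.11935097] [3.14022010e+00 3.96407504e-05 1.08872716e+00] [ 3.74961778 -5.93996935 -2.18285577] [-1.03776885 -0.84063823  0.0346188 ] 0.02147735825514128
lid 12397 plane [ 0.00200666 -0.00123526  0.10120112]
```

View pics/w9c.png

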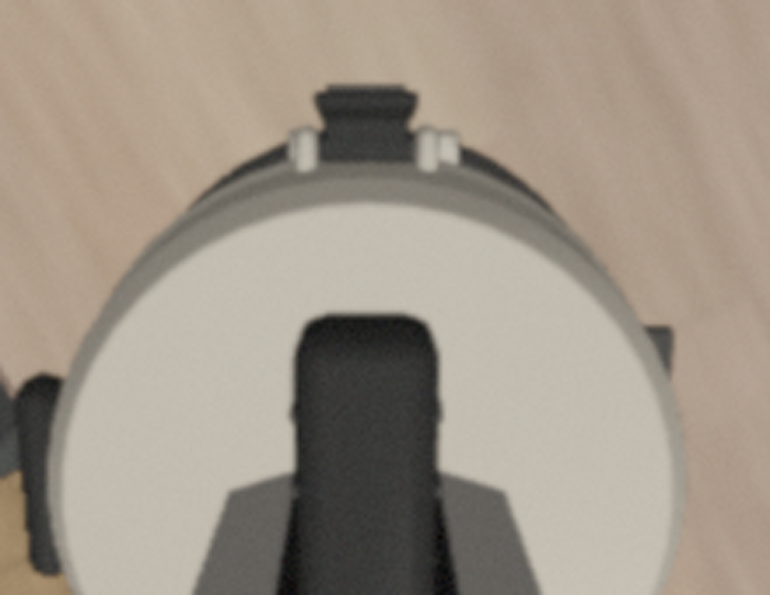

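Emit:
move_arm(targets=[[-0.3, 0, 0, 0, 0, 0, 0], [0.1, 0, 0, 0, 0, 0, 0], [0.1, 0, 0, 0, 0, 0, 0], [0.1, 0, 0, 0, 0, 0, 0], [0.1, 0, 0, 0, 0, 0, 0], [0.1, 0, 0, -0.4, 0, 0, 0], [0.1, -0.2, 0, -1, 0, 0, 0], [0.1, -0.4, 0, -1.8, 0, 0, 0], [0.1, -0.6, 0, -2.2, 0, 0, 0], [0.1, -0.6, 0, -2.2, 0, 0, 0], [0.1, -0.6, 0, -2.2, 0, 0, 0]])

```text
time_s: 19.85
ee_pos: [0.4531, -0.0905, 0.2288]
eef_rot: [-3.141, -0.0, 1.088]
force: [1.0, 0.7, -0.1]
grip_width: 0.0515
grip_force: 0.0
```

Run:
```python
from look import *
o=ctrl.get_obs();print(o["time_s"],o["ee_pos"],o["force"],o["grip_width"])
T,K,im,d=look("wrist",[],"w10");c=np.array([.468,-.0643])
P=cloud(T,K,d,ctrl.cut_out("wrist","lid")[0]["region"])
print(np.percentile(P[:,2],[5,50,95,99]))
dr=P[(abs(P[:,2]-.101)<.006)&(np.hypot(*(P[:,:2]-c).T)<.055)]
A=np.c_[dr[:,:2]-c,np.ones(len(dr))];print(len(dr),"plane",np.linalg.lstsq(A,dr[:,2],rcond=None)[0])
top=P[P[:,2]>.122];print("ridge",cv2.minAreaRect(top[:,:2].astype(np.float32)*1000),np.median(top[:,2]))
u=np.array([np.cos(np.radians(62.4)),np.sin(np.radians(62.4))]);s=(top[:,:2]-c)@u
print("ridge slope along y",np.polyfit(s,top[:,2],1))
# crop
save("w10c",cv2.resize(im[60:280,190:450],None,fx=2.7,fy=2.7,interpolation=cv2.INTER_CUBIC))
```

```text
19.85 [ 0.45313547 -0.09048959  0.22882375] [ 1.02995419  0.68537287 -0.05151393] 0.0515087490935303
[0.0892377  0.10122487 0.12714115 0.1279724 ]
8568 plane [-0.00120633  0.00148467  0.10114706]
ridge ((467.513671875, -62.70234680175781), (74.40779876708984, 23.26810073852539), 63.062862396240234) 0.1266078257828506
ridge slope along y [-0.0008343   0.12636879]
```

View pics/w10c.png

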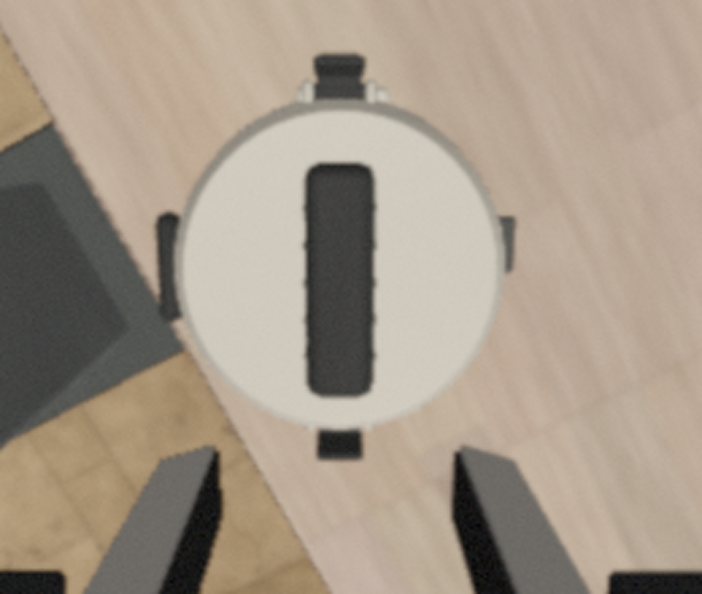

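```bash
python3 -c "
from h import *
print(ctrl.hand_in())"
```

```text
the job is handed in; nothing more can be done
None
```

The chopper is together and handed in at about 20 s: the blade unit is fully down on the pin. The lid measured level and at home height after I let go. It resisted a light upward pull, so I judge both clips latched, though I couldn't see the noses. Readings while pressing stayed near 20 N, about half the 4 kg limit.

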